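Open the doughnut side of the pastry case by its push-to-open catch

ROBOT

A 7-joint arm with a two-finger parallel gripper is mounted at the origin on the work surface. World frame = base frame: x ahead of the robot, y to its left, z up, the work surface at z = 0. Lengths are in m, angles in rad, forces in N, time in s.
With the tool pointing down it reaches from about 0.4 to 0.85 m from the base axis. Payload 4.5 kg.
Tool frame: the origin (TCP) lies on the centre line of the jaws, within the pads' length; the fingertips stand 14 mm ahead of it and the grasp point (between the pads) lies 5 mm behind it (r.tcp_to_tips is the z of the fingertips in the tool frame, in m); z points along the fingers, y is the direction in which the jaws open and shut (so a half turn about z gives the same grasp; the last joint's range is limited). The gripper opens to 88 mm and grips with 3 to 60 N. Pads are 18 mm wide; open, the fingers measure 123 mm over their backs; the gripper's body (75 mm by 187 mm) begins 45 mm behind the grasp point.
Start: joints at [-1.29, 0.689, -0.195, 1.565, 0.157, 0.902, -0.215], TCP at [0.153, 0.606, 0.253] pointing down, gripper open.
Joint ranges: [-3.01, 3.01], [-0.46, 2.08], [-1.47, 1.51], [0.13, 2.56], [-1, 4.14], [0.04, 2.09], [-2.66, 2.66]. Speed limits (rad/s): [2.57, 2.57, 3.14, 3.14, 3.14, 3.14, 3.14].

INTERFACE

Orientations are given as a unit quaternion [x, y, z, w].
In Python, from plant import r, viewer gives the robot as it stands.
- The arm moves only by the shell command python3 -m inch 'ROWS' [FORCE]. ROWS is JSON, a list of rows, each a list of 3 entries, a list of its own where there are three numbers: the closure, from 0 (fully open) to 1 (shut), then the shift along the tool's x, y, z in cm, then the turn about the tool's z in degrees. In form: [[fingers, [x, y, z], yaw], ...]. A call has 1 to 20 rows; each row is the pose to reach, as a shift and turn from the pose commanded when the call began, along the tool's axes at that moment; what a row does not reach only later rows make up. A row lasts 1/10 s, in which the tool goes at most 50 mm and 8.59 degrees, less where a joint would pass 70% of its speed; a pose out of reach is approached as far as the arm can. A call with a gripper value outside its range is refused whole. The fingers move at their own pace and stop on an object; FORCE is the grip in N (left out, the last holds). Time passes only in rows, so rows that repeat a pose let the fingers close. It gives the time, the measured TCP pose, the force and the opening at its end, in the units of the state.
- r.get_state(): the state, without advancing time (a new reading comes with each control period).
- viewer.snapshot(name): name is "scene" or "side" or "wrist"; returns the picture (384x512x3 uint8, red, green, blue); there is no depth.
- viewer.camera_params(name): a dict with "intrinsics" (3x3 intrinsics, pixels), "world_to_cam" (4x4, takes a point from world to camera coordinates). Camera axes: x right, y up, looking along -z (the intrinsics and any distortion apply to the point x, -y, -z); pixel columns grow to the right and rows downward; lengths in m; the calibration is good to about 2 mm. A picture is of the moment at which its call begins: read the wrist's pose just before it. camera_params takes no time and is no camera call; for the wrist camera it gives the pose at the moment of the call.
- r.finish_job(): hands the job in, once; it reports no verdict.
Trained networks look in the newest picture that a camera, given by its name, has taken for a name from the list of things; names that differ only in an ending like _2 or _b are one class to them, and where a whole thing is asked for, a point or a joint stands for the part that bears it (a point fixed in the world has none). Each returns a list of dicts, best first, with "p" (0 to 1); they miss things now and then, are a little off and sometimes report something else, mostly with a low value. They report only what shows in the picture. A call takes as long as a camera call.
- viewer.outline_of(camera, name): "pixels" (384x512 bool, what is visible of it) and "bbox" ([left, top, width, height] in pixels, round what is visible of it).
The state is a dict: "clock": time; "q": joint angles; "qd": joint speeds; "joint_torque": joint torques, N m; "tool_pos": TCP position; "eef_rot": TCP orientation; "contact_force": force on the tool from outside, world axes, zero at the start; "moment": the same for the moment, N m; "opening": opening from 0.0 (shut) to 1.0 (fully open).
Only numpy, scipy, OpenCV 4.12 (cv2) and the standard library are available. Lean on these libraries where they do the work, as an engineer would, in place of code of your own. Each camera call takes 0.05 s, during which the arm holds its last target.

TASK

The ring doughnuts in the glass pastry case are to be topped up, so open the door on their side: the doors have no handles, so press the door's free edge (the one at the middle of the case) gently inwards with the fingertips until its push-to-open catch lets go and the door springs ajar. Then, with the fingers behind that edge, push the door wide open, about square to the case, and take the hand away. Leave the other door shut, and neither pick up nor shift the trays or anything else on or around the case.

Things in the scene. Friction and masses are not known exactly. Their poses are not given: they have to be found in the camera images.
- case: glass pastry case, fixed, 400 mm wide (y), 260 deep (x), 300 high: wooden deck 30 to 70 mm up, aluminium frame, clear panes and flat top, a clear wall between a left and a right compartment, a door to each on the robot's side. Origin: centre of its underside; x away from the robot, y left. Shut doors: mid plane x = -144.5 mm, hinges at y = +200 and -200; the frame ends at x = -130
- doughnut_tray: white tray 200 x 150 mm, 16 mm high, with five ring doughnuts with a hole and pale sugared tops, about 65 mm high in all, on the deck of one compartment; origin: centre of its underside. y in the case's frame tells the compartment: about +98 mm left, -98 mm right
- croissant_tray: the same white tray with six croissants, about 50 mm high, in the other compartment; stays where it is
- left_door (a joint): hinge of the left door, rad: 0 shut, positive open (towards the robot), stop 1.75; pressed in it goes negative, stop -0.036. No handle; aluminium frame 20 mm wide round clear glazing, 197 mm wide, 14 mm thick, edges 36 and 297 mm above the counter, 0.5 to 1 kg. Hinged at the case's outer left corner; free edge at the case's middle, 6 mm from the other door's. Stays where it is left (0.06 N m)
- right_door (a joint): hinge of the right door, rad: 0 shut, positive open (towards the robot), stop 1.75; pressed in it goes negative, stop -0.036. No handle; aluminium frame 20 mm wide round clear glazing, 197 mm wide, 14 mm thick, edges 36 and 297 mm above the counter, 0.5 to 1 kg. Hinged at the case's outer right corner; free edge at the case's middle, 6 mm from the other door's. Stays where it is left (0.06 N m)
- left_catch (a joint): left door's catch: how far its plunger stands out, m; 0 latched, 0.041 out. It is hidden behind the door's bottom rail, 135 mm from the hinge, 46 mm above the counter. Press the free edge 4 mm in (about 5 N; stop at 7 mm) and let go: it pushes the door ajar to about 0.31 rad (60 mm at the free edge) in 0.5 s. Pressed home again it latches again
- right_catch (a joint): right door's catch: how far its plunger stands out, m; 0 latched, 0.041 out. It is hidden behind the door's bottom rail, 135 mm from the hinge, 46 mm above the counter. Press the free edge 4 mm in (about 5 N; stop at 7 mm) and let go: it pushes the door ajar to about 0.31 rad (60 mm at the free edge) in 0.5 s. Pressed home again it latches again
- left_press (a point): point on the outer face of the left door's free-edge stile: 14 mm from the free edge, 183 mm from the hinge axis, 40 mm below the door's top edge. Its frame turns with the door; door shut: x points squarely into the case, y along the case to the robot's left, z up
- right_press (a point): point on the outer face of the right door's free-edge stile: 14 mm from the free edge, 183 mm from the hinge axis, 40 mm below the door's top edge. Its frame turns with the door; door shut: x points squarely into the case, y along the case to the robot's left, z up
- left_hinge (a point): top of the left door's vertical hinge axis, mid-thickness of the door, 297 mm above the counter. Its frame turns with the door: the door runs from here 197 mm along -y; outer face 7 mm to -x, inner face 7 mm to +x
- right_hinge (a point): top of the right door's vertical hinge axis, mid-thickness of the door, 297 mm above the counter. Its frame turns with the door: the door runs from here 197 mm along +y; outer face 7 mm to -x, inner face 7 mm to +x
- sugar_shaker: loose steel sugar shaker, 62 mm across, 106 mm high, standing on the case's top, 100 mm or more behind its edge over the doors; origin: centre of its underside
- card_stand: loose blank card on a small wooden foot 50 x 85 mm, 85 mm high, standing on the case's top, 100 mm or more behind its edge over the doors; origin: centre of its underside
- tongs: loose steel pastry tongs, 240 mm long (x), 65 mm wide, 14 mm high, lying flat on the counter before the case, low enough for the doors to pass over; origin: under their middle
- roll_tray: loose white tray of bread rolls, 270 x 200 mm, 85 mm high, on the counter to the left of the case; origin: centre of its underside
- coffee_cup: loose white mug, 72 mm across, 62 mm high, on the counter to the right; origin: centre of its underside
- biscuit_jar: loose amber glass jar with wooden lid, 100 mm across, 170 mm high, on the counter to the right of the case; origin: centre of its underside

How it is judged:
On the way, in this order (a step that is already met when the one before it is completed fails the run):
1. the catch of the door on the doughnuts' side has been released by a press and the door has sprung ajar (over 0.2 rad) (((y of doughnut_tray in the frame of case above 0 m and value of joint left_catch above 0.03 m and value of joint left_door above 0.2 rad) or (y of doughnut_tray in the frame of case below 0 m and value of joint right_catch above 0.03 m and value of joint right_door above 0.2 rad))), for 0.2 s.
2. that door is wide open (over 1.3 rad) (((y of doughnut_tray in the frame of case above 0 m and value of joint left_door above 1.3 rad) or (y of doughnut_tray in the frame of case below 0 m and value of joint right_door above 1.3 rad))), for 0.2 s.
At the end, for the whole second after the job is handed in: the door on the doughnuts' side stands open by more than 1.3 rad (75 degrees), at rest, its catch released; the other door is shut (under 0.08 rad, 15 mm at its free edge) with its catch latched; both trays and all loose things are within 30 mm of where they were (((y of doughnut_tray in the frame of case above 0 m and value of joint left_door above 1.3 rad and value of joint left_catch above 0.03 m and value of joint right_door below 0.08 rad and value of joint right_catch below 0.006 m and velocity of joint left_door between -0.05 and 0.05 rad/s and velocity of joint right_door between -0.05 and 0.05 rad/s) or (y of doughnut_tray in the frame of case below 0 m and value of joint right_door above 1.3 rad and value of joint right_catch above 0.03 m and value of joint left_door below 0.08 rad and value of joint left_catch below 0.006 m and velocity of joint right_door between -0.05 and 0.05 rad/s and velocity of joint left_door between -0.05 and 0.05 rad/s)) and distance of each of doughnut_tray, croissant_tray, sugar_shaker, card_stand, tongs, roll_tray, coffee_cup, biscuit_jar from where it was at the start of the episode below 0.03 m); the robot touches nothing.
It fails at once if the other door was released or opened ((y of doughnut_tray in the frame of case above 0 m and (value of joint right_door above 0.15 rad or value of joint right_catch above 0.01 m)) or (y of doughnut_tray in the frame of case below 0 m and (value of joint left_door above 0.15 rad or value of joint left_catch above 0.01 m))).
It fails at once if a tray or a loose thing was lifted, carried or pushed more than 30 mm (distance of any of doughnut_tray, croissant_tray, sugar_shaker, card_stand, tongs, roll_tray, coffee_cup, biscuit_jar from where it was at the start of the episode above 0.03 m).
It fails at once if a door or the case was pushed harder than 60 N (contact force between the fingers and case above 60 N).
It also fails if it takes over 48 s, if anything falls off the work surface, if the arm or the gripper's body presses on something with over 40 N, if the wrist force passes 120 N, or if a joint passes its speed limit or range.

## Working session

There is one attempt and no reset: what is moved stays moved. The work goes in short steps, Python scripts to look and compute and a shell command to move; the robot and the scene stay as the last step left them, time stands still between calls to the robot, and variables do not carry over. Pictures are saved under pics/ and viewed, and the job is handed in when it is done.

```bash
ls; mkdir -p pics; python3 - <<'E'
from plant import r, viewer
import cv2, numpy as np
s=r.get_state(); print({k:np.round(v,3).tolist() for k,v in s.items()}, r.tcp_to_tips)
for n in ["scene","side","wrist"]:
    im=viewer.snapshot(n); cv2.imwrite(f"pics/{n}0.png",im[:,:,::-1])
    p=viewer.camera_params(n); print(n,np.round(p["intrinsics"],1).tolist(),np.round(p["world_to_cam"],3).tolist())
for c in ["scene","side"]:
    for n in ["doughnut_tray","croissant_tray","case","left_door","right_door"]:
        print(c,n,[(round(float(d["p"]),2),d["bbox"]) for d in viewer.outline_of(c,n)][:2])
E
```

```text
pics
{'clock': 0.0, 'q': [-1.29, 0.69, -0.195, 1.566, 0.157, 0.902, -0.215], 'qd': [-0.0, 0.001, 0.001, -0.0, -0.001, 0.0, -0.0], 'joint_torque': [-0.0, -52.755, -1.267, -15.342, -0.053, 0.007, 0.0], 'tool_pos': [0.153, 0.605, 0.252], 'eef_rot': [0.123, 0.992, -0.001, -0.0], 'contact_force': [0.385, 0.872, -0.184], 'moment': [-0.017, -0.029, -0.028], 'opening': 0.997} 0.014
scene [[370.2, 0.0, 261.9], [0.0, 370.2, 186.3], [0.0, 0.0, 1.0]] [[0.061, 0.998, 0.002, -0.093], [-0.944, 0.057, 0.325, 0.462], [0.324, -0.022, 0.946, -1.849], [0.0, 0.0, 0.0, 1.0]]
side [[357.0, 0.0, 259.7], [0.0, 357.0, 189.2], [0.0, 0.0, 1.0]] [[0.518, -0.855, 0.004, -0.246], [0.808, 0.492, 0.324, -0.566], [-0.279, -0.164, 0.946, -1.174], [0.0, 0.0, 0.0, 1.0]]
wrist [[279.8, 0.0, 255.7], [0.0, 279.8, 193.5], [0.0, 0.0, 1.0]] [[0.246, 0.969, -0.001, -0.624], [-0.927, 0.235, -0.293, 0.04], [-0.283, 0.073, 0.956, -0.39], [0.0, 0.0, 0.0, 1.0]]
scene doughnut_tray []
scene croissant_tray []
scene case [(0.91, [181.2, 179.8, 125.5, 104.7]), (0.43, [138.5, 165.4, 24.3, 14.3])]
scene left_door [(0.55, [240.1, 183.7, 47.6, 9.1]), (0.18, [135.6, 162.6, 26.8, 18.3])]
scene right_door [(0.62, [185.9, 189.5, 52.8, 13.1])]
side doughnut_tray [(0.69, [288.1, 189.6, 70.6, 44.9])]
side croissant_tray [(0.26, [214.8, 233.4, 62.6, 41.2])]
side case [(0.71, [232.1, 92.7, 156.6, 139.3])]
side left_door [(0.66, [233.9, 163.4, 55.1, 48.0])]
side right_door [(0.9, [288.7, 188.2, 71.4, 48.0])]
```

View pics/scene0.png

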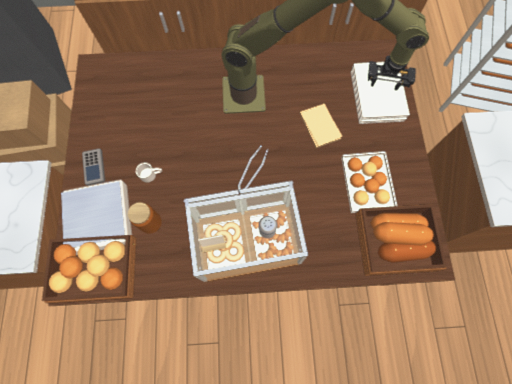

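View pics/side0.png

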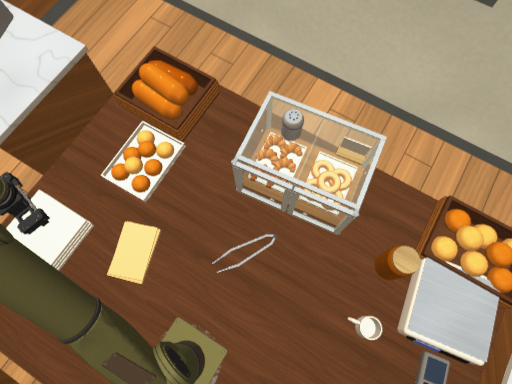

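View pics/wrist0.png

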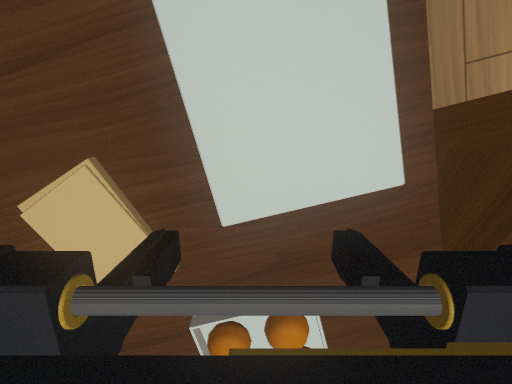

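Doughnuts are at scene (222,240) and side (330,180), in the compartment towards −y, so it is the right door. I'll zoom in to fit the case pose.

```bash
python3 - <<'E'
import cv2
a=cv2.imread("pics/scene0.png")[170:290,170:320]; cv2.imwrite("pics/sc_crop.png",cv2.resize(a,None,fx=5,fy=5,interpolation=cv2.INTER_CUBIC))
a=cv2.imread("pics/side0.png")[85:235,225:395]; cv2.imwrite("pics/sd_crop.png",cv2.resize(a,None,fx=4,fy=4,interpolation=cv2.INTER_CUBIC))
E
```

```text
(no output)
```

View pics/sc_crop.png

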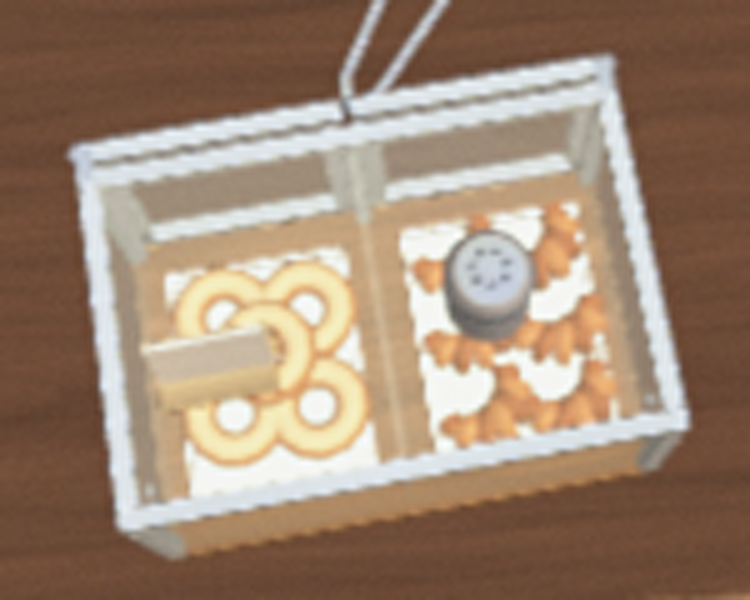

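View pics/sd_crop.png

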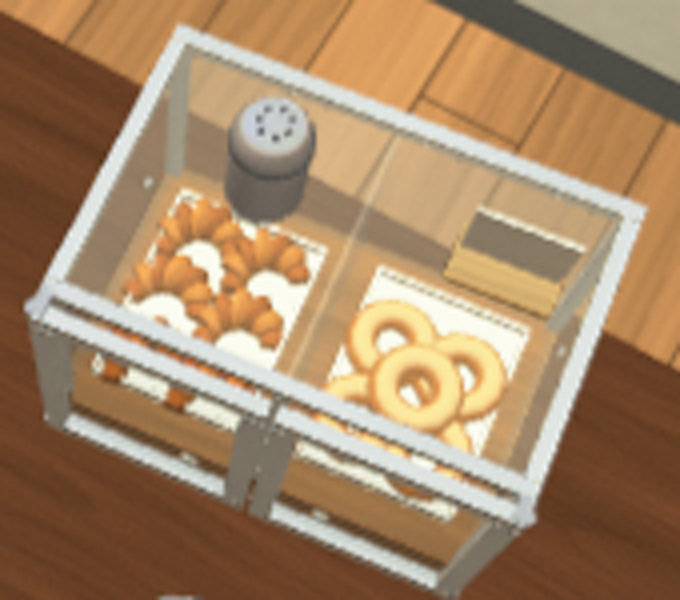

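```bash
cat > h.py <<'E'
import numpy as np, cv2
from plant import r, viewer
from scipy.spatial.transform import Rotation as R
def proj(p,P):
    c=(P["world_to_cam"]@np.c_[p,np.ones(len(p))].T)[:3]
    k=P["intrinsics"]; return np.c_[k[0,0]*c[0]/-c[2]+k[0,2], k[1,1]*-c[1]/-c[2]+k[1,2]]
def case2w(p,pose):
    c,s=np.cos(pose[2]),np.sin(pose[2]); p=np.atleast_2d(p).astype(float)
    return np.c_[pose[0]+c*p[:,0]-s*p[:,1],pose[1]+s*p[:,0]+c*p[:,1],p[:,2]]
E
cat > fit.py <<'E'
from h import *
from scipy.optimize import least_squares
L=np.array([[.13,-.2,.3],[.13,.2,.3],[-.1515,-.2,.297],[-.1515,.2,.297],[-.1515,0,.297]])
sc=np.array([[120,530],[688,425],[75,152],[608,58],[342,98]],float); sc=(sc+.5)/5-.5+[170,170]
sd=np.array([[643,210],[182,28],[530,522],[32,305],[270,412]],float); sd=(sd+.5)/4-.5+[225,85]
A,B=viewer.camera_params("scene"),viewer.camera_params("side")
f=lambda q:np.r_[proj(case2w(L,q),A)-sc,proj(case2w(L,q),B)-sd].ravel()
s=least_squares(f,[.75,0,0],loss="soft_l1"); print(s.x,np.degrees(s.x[2])); print(f(s.x).reshape(-1,2).round(1).tolist())
np.save("pose.npy",s.x)
rd=lambda n,p:print(n,case2w(p,s.x).round(4).tolist())
rd("rhinge",[-.1445,-.2,.297]);rd("rpress",[-.1515,-.017,.257]);rd("mid",[-.1515,0,.297])
E
python3 fit.py
```

```text
[ 0.75486494 -0.01535378  0.11590139] 6.640660222580238
[[-0.5, 0.6], [0.1, 0.9], [-0.3, -1.0], [-0.2, -0.2], [0.1, 0.7], [1.5, -1.5], [-0.7, -2.1], [-0.9, 0.5], [-1.1, 1.4], [0.2, 0.7]]
rhinge [[0.6345, -0.2307, 0.297]]
rpress [[0.6063, -0.0498, 0.257]]
mid [[0.6044, -0.0329, 0.297]]
```

```bash
cat >> h.py <<'E'
def state(): 
    s=r.get_state(); q=np.load("pose.npy"); p=s["tool_pos"]; d=p[:2]-q[:2]; c,sn=np.cos(q[2]),np.sin(q[2])
    Rm=R.from_quat(s["eef_rot"]).as_matrix()
    yw=np.degrees(np.arctan2(-Rm[0,1],Rm[1,1])-q[2])
    print("t",round(s["clock"],2),"case xy",(round(c*d[0]+sn*d[1],4),round(-sn*d[0]+c*d[1],4)),"z",round(p[2],4),"yaw vs case",round(yw,1),"F",np.round(s["contact_force"],1),"open",round(s["opening"],2)); return s,q,Rm
def go(x,y,z):
    s,q,Rm=state(); print("tool shift cm",(100*Rm.T@(case2w([x,y,z],q)[0]-s["tool_pos"])).round(2))
E
python3 -c "
from h import *
go(-.21,-.03,.276)"
```

```text
t 0.65 case xy (np.float64(-0.5263), np.float64(0.6869)) z 0.2528 yaw vs case -20.8 F [-0.2 -0.3  0. ] open 1.0
tool shift cm [-55.01 -55.81  -2.33]
```

```bash
python3 -m inch '[[1,[-1,-1,-1],-1],[1,[-3,-3,-2.3],-3],[1,[-6,-6,-2.3],-5],[1,[-9,-9,-2.3],-7],[1,[-12,-12,-2.3],-9],[1,[-15,-15,-2.3],-11],[1,[-18,-18,-2.3],-13],[1,[-21,-21,-2.3],-15],[1,[-24,-24,-2.3],-17],[1,[-27,-27,-2.3],-19],[1,[-30,-30,-2.3],-20.8],[1,[-33,-33,-2.3],-20.8],[1,[-36,-36,-2.3],-20.8],[1,[-39,-39,-2.3],-20.8],[1,[-42,-42,-2.3],-20.8],[1,[-45,-45,-2.3],-20.8],[1,[-48,-48,-2.3],-20.8],[1,[-51,-51,-2.3],-20.8],[1,[-53.5,-54,-2.3],-20.8],[1,[-55,-55.8,-2.3],-20.8]]' 20
python3 -c "
from h import *
go(-.21,-.03,.276)
for n in ['scene','side','wrist']: cv2.imwrite(f'pics/{n}1.png',viewer.snapshot(n)[:,:,::-1])
a=cv2.imread('pics/side1.png')[85:255,205:395]; cv2.imwrite('pics/sd1c.png',cv2.resize(a,None,fx=3.5,fy=3.5))"
```

```text
clock: 2.65
tool_pos: [0.55, -0.0743, 0.2763]
eef_rot: [-0.056, 0.998, -0.001, 0.0]
contact_force: [0.3, 0.1, 0.4]
opening: 0.002
t 2.65 case xy (np.float64(-0.2103), np.float64(-0.0349)) z 0.2763 yaw vs case -0.2 F [0.3 0.1 0.4] open 0.0
tool shift cm [-0.02  0.49  0.03]
```

View pics/wrist1.png

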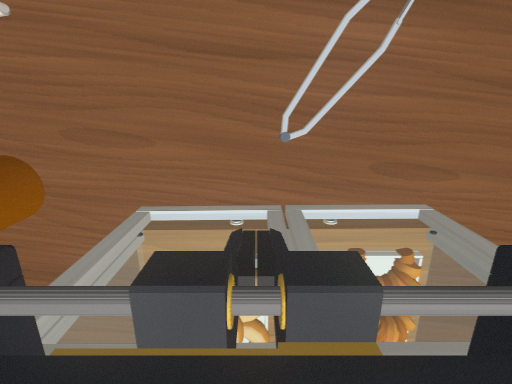

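View pics/sd1c.png

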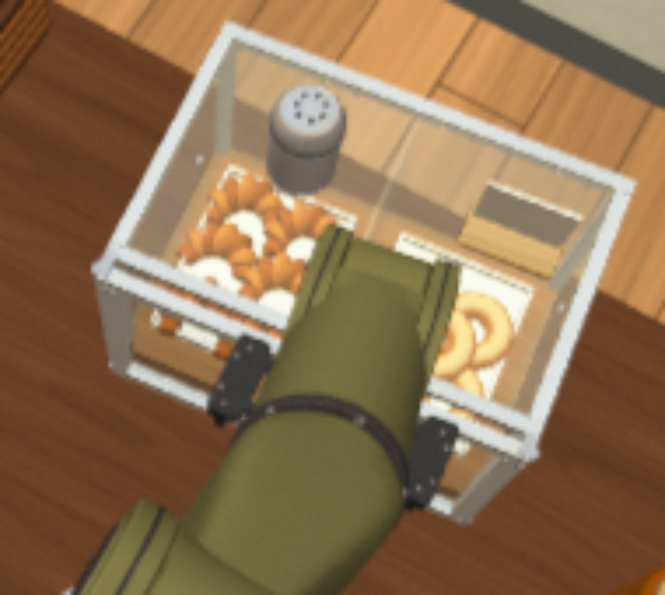

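```bash
python3 -m inch '[[1,[-1,0.2,0],0],[1,[-2,0.4,0],0],[1,[-3,0.5,0],0],[1,[-3.8,0.5,0],0],[1,[-4.2,0.5,0],0],[1,[-4.2,0.5,0],0]]'
python3 -c "
from h import *
state()
q=np.load('pose.npy');P=viewer.camera_params('wrist')
print(proj(case2w([[-.1515,0,.036],[-.1515,-.2,.036],[-.1515,.2,.036],[-.1515,0,.297],[-.1515,.2,.297],[-.1515,-.2,.297]],q),P).round(0).tolist())
cv2.imwrite('pics/wrist2.png',viewer.snapshot('wrist')[:,:,::-1])"
```

```text
clock: 3.4
tool_pos: [0.5914, -0.0591, 0.2755]
eef_rot: [-0.058, 0.998, 0.0, 0.0]
contact_force: [-0.0, 0.4, 0.3]
opening: 0.007
t 3.4 case xy (np.float64(-0.1675), np.float64(-0.0246)) z 0.2755 yaw vs case 0.0 F [-0.   0.4  0.3] open 0.01
[[274.0, 177.0], [127.0, 178.0], [421.0, 177.0], [308.0, 310.0], [733.0, 309.0], [-117.0, 310.0]]
```

View pics/wrist2.png

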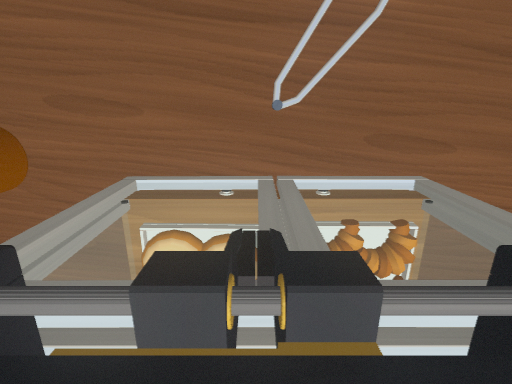

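```bash
python3 -m inch '[[1,[0,-0.3,0],0],[1,[0,-0.6,0],0],[1,[-0.2,-0.6,0],0],[1,[-0.4,-0.6,0],0],[1,[-0.6,-0.6,0],0],[1,[-0.6,-0.6,0],0]]'; python3 -c "
from h import *
state()"
```

```text
clock: 4.05
tool_pos: [0.597, -0.0655, 0.2756]
eef_rot: [-0.058, 0.998, -0.0, -0.001]
contact_force: [-4.0, -2.3, 1.7]
opening: 0.006
t 4.05 case xy (np.float64(-0.1627), np.float64(-0.0316)) z 0.2756 yaw vs case -0.0 F [-4.  -2.3  1.7] open 0.01
```

```bash
python3 -m inch '[[1,[-0.2,0,0],0],[1,[-0.4,0,0],0],[1,[-0.4,0,0],0]]'; python3 -c "
from h import *
state()"
```

```text
clock: 4.35
tool_pos: [0.5991, -0.0652, 0.2755]
eef_rot: [-0.058, 0.998, -0.001, -0.003]
contact_force: [-8.9, -2.9, 7.3]
opening: 0.006
t 4.35 case xy (np.float64(-0.1605), np.float64(-0.0315)) z 0.2755 yaw vs case -0.0 F [-8.9 -2.9  7.3] open 0.01
```

```bash
python3 -m inch '[[1,[-0.2,0,0],0],[1,[-0.3,0,0],0],[1,[-0.3,0,0],0]]'; python3 -c "
from h import *
state()"
```

```text
clock: 4.65
tool_pos: [0.5999, -0.0651, 0.2755]
eef_rot: [-0.057, 0.998, -0.001, -0.005]
contact_force: [-13.5, -3.6, 10.7]
opening: 0.007
t 4.65 case xy (np.float64(-0.1597), np.float64(-0.0315)) z 0.2755 yaw vs case -0.1 F [-13.5  -3.6  10.7] open 0.01
```

```bash
python3 -c "
from h import *
b=viewer.snapshot('wrist')[:,:,::-1]; c=viewer.snapshot('scene')[:,:,::-1]
cv2.imwrite('pics/w3.png',cv2.resize(b[150:330,130:430],None,fx=2.6,fy=2.6,interpolation=cv2.INTER_CUBIC))
cv2.imwrite('pics/s3.png',cv2.resize(c[130:250,170:320],None,fx=5,fy=5,interpolation=cv2.INTER_CUBIC))"
```

```text
(no output)
```

View pics/w3.png

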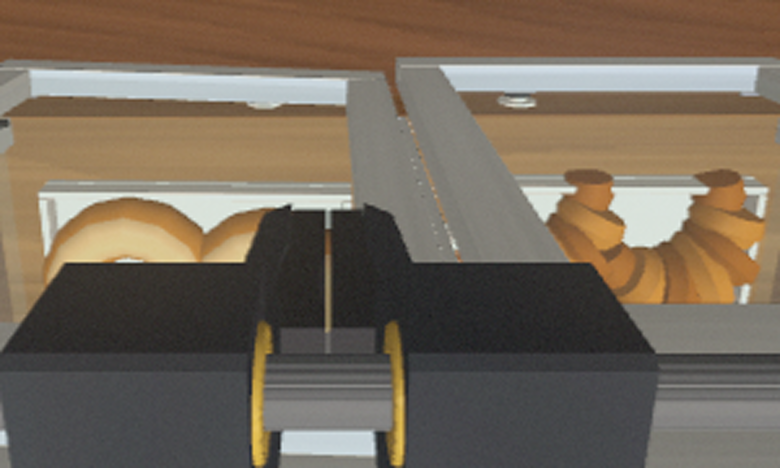

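View pics/s3.png

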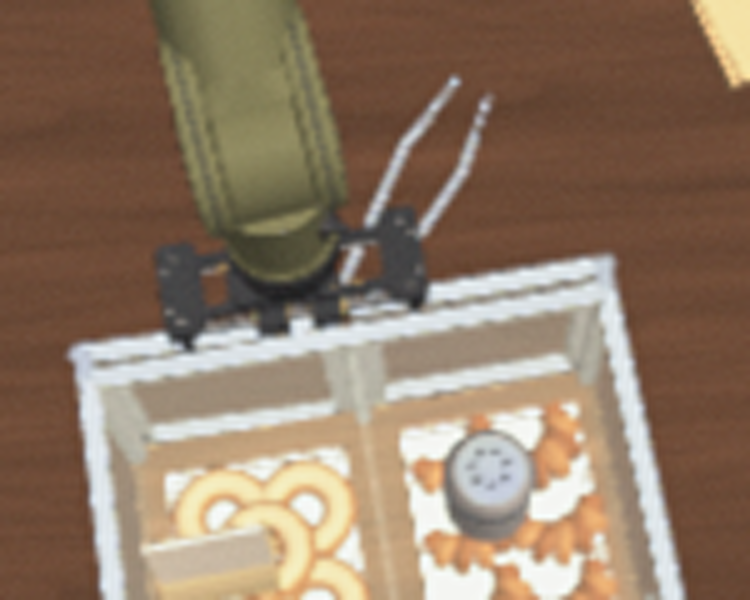

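The wrist view shows the right door's bottom edge stepped in by about 6 mm at the middle, so it is pressed far enough. Letting go.

```bash
python3 -m inch '[[1,[1,0,0],0],[1,[4,0,0],0],[1,[8,0,0],0],[1,[11,0,0],0],[1,[12,0,0],0],[1,[12,0,0],0],[1,[12,0,-4],0],[1,[12,0,-7],0],[1,[12,0,-7],0],[1,[12,0,-7],0]]'; python3 -c "
from h import *
state()
b=viewer.snapshot('wrist')[:,:,::-1]; c=viewer.snapshot('scene')[:,:,::-1];d=viewer.snapshot('side')[:,:,::-1]
cv2.imwrite('pics/w4.png',b)
cv2.imwrite('pics/s4.png',cv2.resize(c[130:250,170:320],None,fx=5,fy=5,interpolation=cv2.INTER_CUBIC))"
```

```text
clock: 5.75
tool_pos: [0.4873, -0.0774, 0.3462]
eef_rot: [-0.058, 0.998, 0.0, 0.002]
contact_force: [-0.2, -0.9, -0.3]
opening: 0.002
t 5.75 case xy (np.float64(-0.2729), np.float64(-0.0307)) z 0.3462 yaw vs case 0.1 F [-0.2 -0.9 -0.3] open 0.0
```

View pics/w4.png

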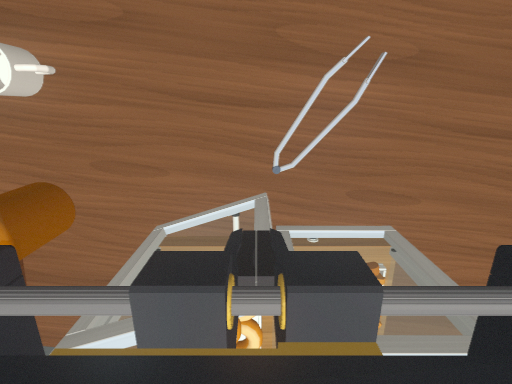

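View pics/s4.png

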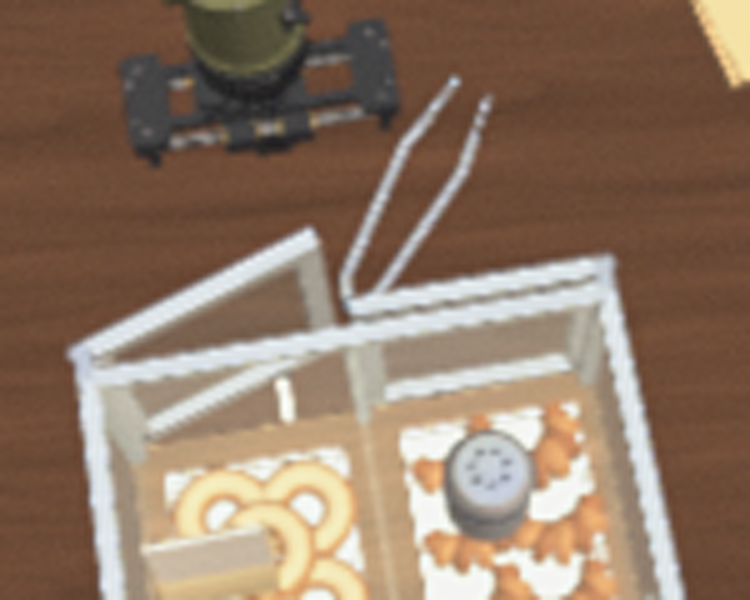

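The door is ajar with its plunger out. I'll measure its angle, then go in behind the edge.

```bash
cat > ang.py <<'E'
from h import *
import sys
from scipy.optimize import minimize_scalar
def tip(th,z,off): # right door free edge; off + = inner
    return [-.1445-.197*np.sin(th)+off*np.cos(th), -.2+.197*np.cos(th)+off*np.sin(th), z]
def fit(P,uv,z,off):
    q=np.load("pose.npy"); g=np.linspace(-.05,1.8,1000)
    e=[np.linalg.norm(proj(case2w(tip(t,z,off),q),P)[0]-uv) for t in g]; i=int(np.argmin(e)); print("angle",round(g[i],3),"err px",round(e[i],1))
E
python3 -c "
from ang import *
fit(viewer.camera_params('wrist'),[268,196],.036,-.007)
fit(viewer.camera_params('scene'),np.array([313,230])/5+[170,130],.297,-.007)
go(-.172,-.012,.346)"
```

```text
angle 0.302 err px 2.4
angle 0.296 err px 0.5
t 5.9 case xy (np.float64(-0.2749), np.float64(-0.0307)) z 0.3446 yaw vs case 0.0 F [ 0.1 -0.3 -0.7] open 0.0
tool shift cm [-10.3    1.87  -0.15]
```

```bash
python3 -m inch '[[1,[-1,0.4,0],0],[1,[-3.5,0.8,0],0],[1,[-6.5,1.4,0],0],[1,[-9,1.9,0],0],[1,[-10.3,1.9,0],0],[1,[-10.3,1.9,0],0],[1,[-10.3,1.9,0],0],[1,[-10.3,1.9,0],0]]'; python3 -c "
from h import *
go(-.172,-.012,.276)"
```

```text
clock: 6.7
tool_pos: [0.5846, -0.0473, 0.3454]
eef_rot: [-0.058, 0.998, -0.0, -0.001]
contact_force: [-0.3, 0.4, -0.0]
opening: 0.002
t 6.7 case xy (np.float64(-0.1728), np.float64(-0.012)) z 0.3454 yaw vs case 0.0 F [-0.3  0.4 -0. ] open 0.0
tool shift cm [-0.09  0.    6.94]
```

```bash
python3 -m inch '[[1,[0,0,1],0],[1,[0,0,3],0],[1,[0,0,5],0],[1,[0,0,6.5],0],[1,[0,0,7],0],[1,[0,0,7],0]]'; python3 -c "
from h import *
state()
b=viewer.snapshot('wrist')[:,:,::-1]; c=viewer.snapshot('scene')[:,:,::-1]
cv2.imwrite('pics/w5.png',b)
cv2.imwrite('pics/s5.png',cv2.resize(c[130:250,170:320],None,fx=5,fy=5,interpolation=cv2.INTER_CUBIC))"
```

```text
clock: 7.3
tool_pos: [0.5846, -0.0473, 0.275]
eef_rot: [-0.058, 0.998, 0.0, -0.001]
contact_force: [-0.5, 0.2, 0.1]
opening: 0.006
t 7.3 case xy (np.float64(-0.1728), np.float64(-0.012)) z 0.275 yaw vs case 0.0 F [-0.5  0.2  0.1] open 0.01
```

View pics/w5.png

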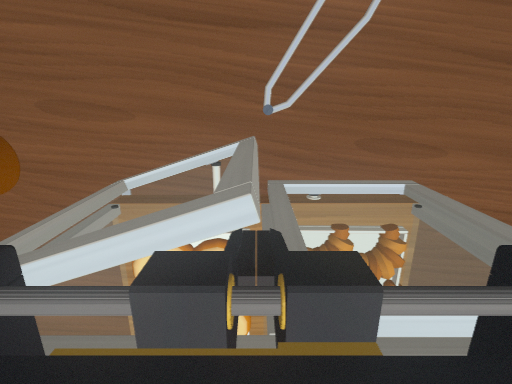

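View pics/s5.png

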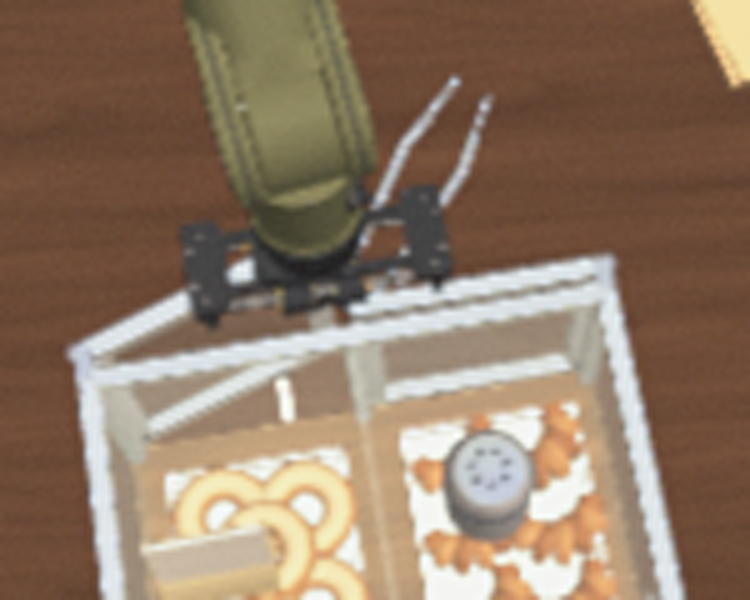

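```bash
python3 -c "
from h import *
for t in [.31,.4,.5,.6,.7,.8,.9,1.0,1.1,1.2,1.3,1.38,1.44,1.5,1.55]:
    rr=.178-.035*(t-.31)/1.2; h=.007+.009*np.cos(t)+.0175*np.sin(t)
    x=-.1445-rr*np.sin(t)+h*np.cos(t); y=-.2+rr*np.cos(t)+h*np.sin(t)
    print(t,round(-(x+.1728)*100,1),round((y+.012)*100,1))
"
```

```text
0.31 0.6 -1.2
0.4 2.0 -1.8
0.5 3.4 -2.5
0.6 4.7 -3.4
0.7 6.0 -4.4
0.8 7.1 -5.5
0.9 8.1 -6.7
1.0 9.0 -8.0
1.1 9.8 -9.4
1.2 10.4 -10.8
1.3 10.8 -12.3
1.38 11.1 -13.5
1.44 11.2 -14.4
1.5 11.3 -15.3
1.55 11.3 -16.0
```

```bash
python3 -m inch '[[1,[0.6,-0.6,0],0],[1,[1.2,-1.4,0],0],[1,[2,-1.8,0],0],[1,[3.4,-2.5,0],0],[1,[4.7,-3.4,0],0],[1,[6,-4.4,0],0],[1,[7.1,-5.5,0],0],[1,[8.1,-6.7,0],0],[1,[9,-8,0],0],[1,[9,-8,0],0]]'; python3 -c "
from h import *
state()
b=viewer.snapshot('wrist')[:,:,::-1]
cv2.imwrite('pics/w6.png',b)"
```

```text
clock: 8.4
tool_pos: [0.5037, -0.1403, 0.2755]
eef_rot: [-0.056, 0.998, -0.001, -0.001]
contact_force: [-0.7, 0.5, 0.8]
opening: 0.004
t 8.4 case xy (np.float64(-0.264), np.float64(-0.0951)) z 0.2755 yaw vs case -0.2 F [-0.7  0.5  0.8] open 0.0
```

View pics/w6.png

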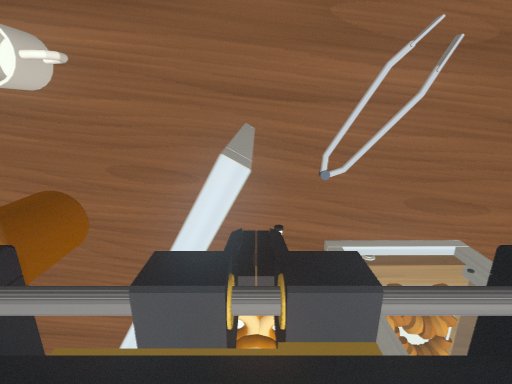

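The door follows at about 60° and the fingers are behind it (edge at wrist (245,125)). I'll carry on to square.

```bash
python3 -m inch '[[1,[0.4,-0.7,0],0],[1,[0.8,-1.4,0],0],[1,[1.1,-2.1,0],0],[1,[1.4,-2.8,0],0],[1,[1.6,-3.5,0],0],[1,[1.8,-4.3,0],0],[1,[2,-4.9,0],0],[1,[2.1,-5.5,0],0],[1,[2.2,-6.1,0],0],[1,[2.3,-6.7,0],0],[1,[2.3,-7.2,0],0],[1,[2.3,-7.6,0],0],[1,[2.3,-7.9,0],0],[1,[2.3,-8,0],0],[1,[2.3,-8,0],0]]'; python3 -c "
from h import *
state()
b=viewer.snapshot('wrist')[:,:,::-1];c=viewer.snapshot('scene')[:,:,::-1]
cv2.imwrite('pics/w7.png',b)
cv2.imwrite('pics/s7.png',cv2.resize(c[130:250,170:320],None,fx=5,fy=5,interpolation=cv2.INTER_CUBIC))"
```

```text
clock: 9.95
tool_pos: [0.4918, -0.2192, 0.2757]
eef_rot: [-0.058, 0.998, -0.0, 0.0]
contact_force: [0.6, 0.3, 0.9]
opening: 0.006
t 9.95 case xy (np.float64(-0.2849), np.float64(-0.1721)) z 0.2757 yaw vs case 0.0 F [0.6 0.3 0.9] open 0.01
```

View pics/w7.png

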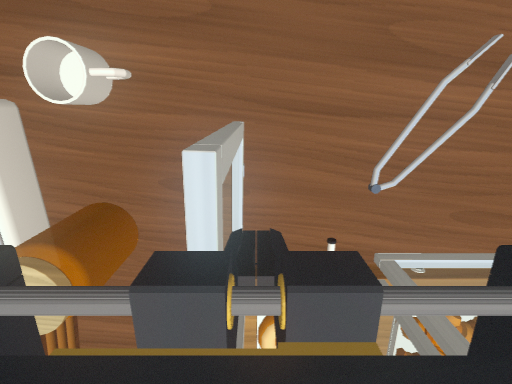

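View pics/s7.png

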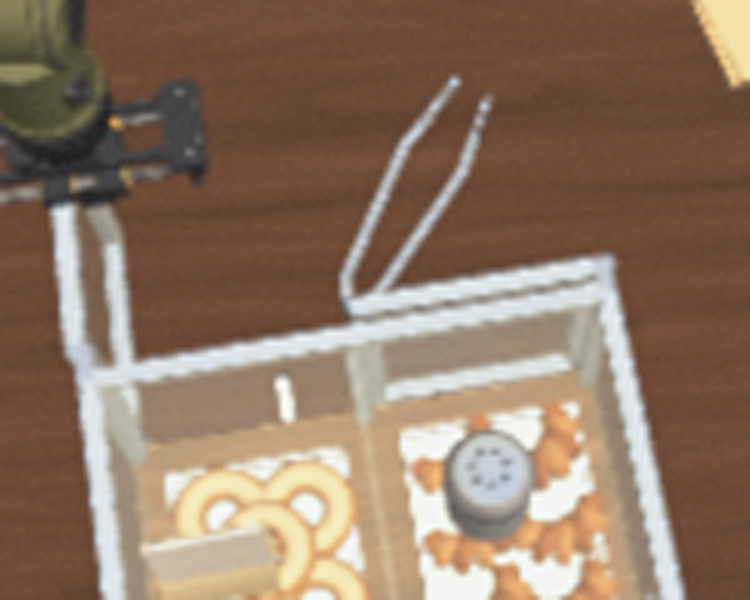

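```bash
python3 -m inch '[[1,[0,0.5,0],0],[1,[0,1.5,0],0],[1,[0,2,0],0],[1,[0,2,-1.5],0],[1,[0,2,-4.5],0],[1,[0,2,-8],0],[1,[2,4,-10],0],[1,[5,7,-12],0],[1,[8,11,-12],0],[1,[9,14,-12],0],[1,[9,14,-12],0],[1,[9,14,-12],0]]'; python3 -c "
from ang import *
state()
for n in ['scene','side','wrist']: cv2.imwrite(f'pics/{n}8.png',viewer.snapshot(n)[:,:,::-1])
c=cv2.imread('pics/scene8.png');cv2.imwrite('pics/s8.png',cv2.resize(c[130:290,130:330],None,fx=3.7,fy=3.7,interpolation=cv2.INTER_CUBIC))"
```

```text
clock: 11.25
tool_pos: [0.386, -0.09, 0.396]
eef_rot: [-0.059, 0.998, -0.0, 0.0]
contact_force: [-0.3, -1.2, 0.1]
opening: 0.011
t 11.25 case xy (np.float64(-0.375), np.float64(-0.0315)) z 0.396 yaw vs case 0.1 F [-0.3 -1.2  0.1] open 0.01
```

View pics/s8.png

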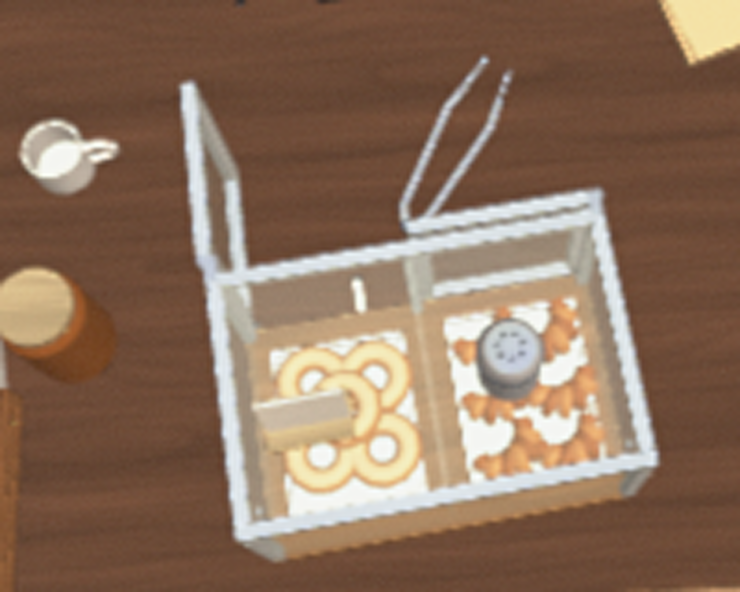

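View pics/side8.png

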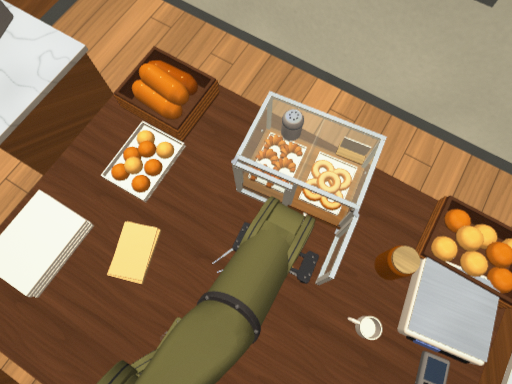

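```bash
python3 -c "
from ang import *
fit(viewer.camera_params('scene'),np.array([188,86])/3.7+[130,130],.297,0)
a=cv2.imread('pics/scene0.png').astype(int);b=cv2.imread('pics/scene8.png').astype(int)
print('case-area diff (croissant/left half, top items)',abs(a-b)[195:285,190:310].mean())
state()
r.finish_job()"
```

```text
angle 1.535 err px 1.2
case-area diff (croissant/left half, top items) 4.7703395061728395
t 11.4 case xy (np.float64(-0.3746), np.float64(-0.0328)) z 0.3955 yaw vs case -0.1 F [-0.1  0.6  0.2] open 0.0
the job is handed in; nothing more can be done
```

The right-hand door is open to about 1.535 rad (88°), and I handed the job in at about 11.4 s. I pressed its free edge in until the catch let go, and the door sprang ajar to about 0.30 rad. I then pushed it open from behind with the closed fingertips and took the hand away.

- **Right compartment:** the doughnuts showed on the right (−y) side in both the scene and side pictures.
- **Door and catch:** in the last pictures the door stands square to the case, its plunger is out and the left door is shut. The 1.535 rad came from one corner in the scene picture, 1.2 px off the fit.
- **Hand and force:** the hand was clear at the end and the measured force was near zero. During the press I read about 14 N horizontally and 11 N upwards. That upward force was more than I expected, and I did not find its cause.
- **Trays and loose things:** they looked unmoved by eye. I did not measure their positions to the millimetre. A difference between the first and last scene pictures over the case area was small (mean 4.8 of 255 grey levels) and says little, because the area includes the opened door side.

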